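Fit the keyed multi-tube head to the vortex mixer and hold it home

TASK

Please fit the grey multi-tube head to the vortex mixer: lift it out of the blue accessory stand, put its stem into the mixer's drive hub, turn it until the key slips into the keyway and push on against the ejector spring until the head sits fully home on the hub. Finish while still gripping the head and pushing it home, because the spring lifts it again when let go and I will then tighten the clamp screw. Leave the cup head, the tube rack, the cryo tray and the loose cap where they are.

Things in the scene. Friction and masses are not known exactly. Their poses are not given: they have to be found in the camera images.
- tube_head: grey plastic multi-tube head, about 0.22 kg: two round decks of 84 mm diameter (0 to 6 and 30 to 38.5 mm above its origin) on a central post, black finger grip on top, steel stem below. Origin on the axis at the lower deck's underside, the shoulder that comes to rest on the hub; z up, x towards the key. At the start the stem hangs in a hole of the stand and the lower deck lies on the stand's top
- head_grip (a point): centre of the finger grip, 68 mm above the head's origin on the axis: black upright bar 36 mm long along the head's x, 14 mm thick along its y, 28 mm high, flat sides to pinch; axes as the head's. The key cannot be seen from above: the grip's orange end and an orange line on the upper deck lie right above it (+x)
- stem_tip (a point): lower end of the head's stem, on the axis, 30 mm below the head's origin. Stem 18 mm in diameter, its last 4 mm tapered to 12 mm; a brass key 6 mm wide stands out to 13 mm from the axis on the head's +x side, 2 to 20 mm below the head's origin; below it the stem is a plain round pilot
- mixer: white vortex mixer on a black base, 165 mm (its x) by 125 mm (its y), 130 mm high to the top of its black rubber boot, fixed to the bench; origin at the centre of its underside, controls on its +x side; the hub stands on its axis
- hub: the drive hub, 48 mm across, 36 mm high; origin 36 mm below its top face, axes as hub_mouth. It may stand at any angle on the mixer but does not turn when the head is turned on it. While the key is out of line it rests on the top face, pilot in the bore, the head 20 mm above home. A clamp screw with a black knob sticks out 41 mm on the keyway's side, 14 mm below the top
- hub_mouth (a point): centre of the open top face of the mixer's upright steel drive hub, 166 mm above the bench; z up along the bore, x towards the keyway. Bore 20 mm in diameter; keyway 8 mm wide, reaching 14.5 mm from the axis, open at the top, an orange mark on the top face just outside it. With the head home, the head's origin lies here and the axes agree
- ejector (a joint): travel (m) of the brass spring plunger in the bore, 0 when up, its top 22 mm below the hub's top face, growing as it is pushed down; it reads about 0.008 when the head is home. The stem meets it when the head is 8 mm above home; it takes 6 N to start it and about 11 N with the head home, so the head's own weight does not push it down
- stand: blue accessory stand, 112 mm (its x) by 236 mm (its y), top at 56 mm, fixed; two round holes of 34 mm at 55 mm either side of its centre along its y, one holds the multi-tube head, the other the cup head (which is in which varies); origin at the centre of its underside
- cup_head: black rubber cup head with its own stem, 56 mm across, standing in the other hole of the stand, its top 30 mm above its origin, origin at its lower face on the stand's top; leave alone
- tube_rack: blue rack 90 by 130 mm with capped blood tubes, up to 113 mm high; origin at the centre of its underside; leave alone
- cryo_tray: black well tray 106 by 146 mm, 22 mm high, with small clear vials up to 52 mm high; origin at the centre of its underside; leave alone
- tube_cap: loose purple tube cap, 16 mm across, 18 mm high, standing on the bench; origin at the centre of its underside; leave alone
There are look-alikes about, which are no part of the job. There is more than one size of the tube_head; the job needs the smallest.

How it is judged (in metres and radians):
On the way, in this order (a step that is already met when the one before it is completed fails the run):
1. the head is lifted clear of the stand in the fingers (z of stem_tip in the frame of stand above 0.062 m and contact force between the fingers and tube_head above 2 N and contact force between tube_head and stand below 0.1 N), for 0.1 s.
2. the key has slipped into the keyway: the head stands less than 14 mm above home, on the hub's axis and in line (z of tube_head in the frame of hub_mouth below 0.014 m and horizontal distance between tube_head and hub_mouth below 0.003 m and angle between the x axis of tube_head and the x axis of hub_mouth, either way round below 0.25 rad), for 0.1 s.
At the end, for the whole second after the job is handed in: Head fully home: shoulder within 2.5 mm of the hub's top face, on axis within 3 mm, key in the keyway, upright within 0.08 rad, ejector held down more than 5 mm, at rest and still gripped (over 2 N) and pushed through the last second (z of tube_head in the frame of hub_mouth between -0.003 and 0.0025 m and horizontal distance between tube_head and hub_mouth below 0.003 m and angle between the x axis of tube_head and the x axis of hub_mouth, either way round below 0.25 rad and angle between tube_head's own z axis and vertical below 0.08 rad and value of joint ejector above 0.005 m and contact force between the fingers and tube_head above 2 N and contact force between tube_head and mixer below 0.5 N and linear speed of tube_head below 0.02 m/s); the arm keeps its last pose, push and grip.
It fails at once if the cup head is shifted more than 15 mm or lifted (distance of cup_head from where it was at the start of the episode above 0.015 m).
It fails at once if the tube rack is shifted more than 15 mm (distance of tube_rack from where it was at the start of the episode above 0.015 m).
It fails at once if the tube rack is tipped (angle between tube_rack's own z axis and vertical above 0.3 rad).
It fails at once if the cryo tray is shifted more than 15 mm (distance of cryo_tray from where it was at the start of the episode above 0.015 m).
It fails at once if the loose cap is shifted more than 15 mm (distance of tube_cap from where it was at the start of the episode above 0.015 m).
It also fails if it takes over 38 s, if anything falls off the work surface, if the arm or the gripper's body presses on something with over 40 N, if the wrist force passes 120 N, or if a joint passes its speed limit or range.

ROBOT

A 6-joint arm with a two-finger parallel gripper is mounted at the origin on the work surface. World frame = base frame: x ahead of the robot, y to its left, z up, the work surface at z = 0. Lengths are in m, angles in degrees, forces in N, time in s.
With the tool pointing down it reaches from about 0.4 to 0.825 m from the base axis. Payload 7 kg.
Tool frame: the origin (TCP) lies on the centre line of the jaws, within the pads' length; the fingertips stand 11 mm ahead of it and the grasp point (between the pads) lies 8 mm behind it; z points along the fingers, y is the line along which they close (so a half turn about z gives the same grasp; the last joint's range is limited). The gripper opens to 88 mm and grips with 3 to 60 N. Pads are 19 mm wide; open, the fingers measure 130 mm over their backs; the gripper's body (78 mm by 193 mm) begins 47 mm behind the grasp point.
Start: joints at [-52.821, 20.546, 0.682, 0, -70.136, -16.507], TCP at [0.238, -0.632, 0.238] pointing down, gripper open.
Joint ranges: [-176.03, 176.03], [-82.01, 121.73], [-58.28, 71.71], [-173.87, 95.51], [-174.79, -0.11], [-173.66, 173.66]. Speed limits (degrees/s): [136.94, 136.94, 172.46, 180, 180, 180].

INTERFACE

Orientations are given as [roll, pitch, yaw] about the fixed x, y, z axes, in that order (R = Rz(yaw) Ry(pitch) Rx(roll)).
In Python, from plant import r, capture, camera_model, job gives the robot as it stands.
- The arm moves only by the tool drive_tool, never from a script. Its argument "increments" is a list that holds one entry, the list of rows, each a list of 5 numbers: the gripper's target within -1 to 1 (fully open at 1, half-way at 0, shut at -1), then the shift along the tool's x, y, z scaled (see below), then the turn about the tool's z scaled (see below). In form: [[[gripper, tx, ty, tz, roll], ...]]. A call has 1 to 5 rows; each row is the pose to reach, as a shift and turn from the pose commanded when the call began, along the tool's axes at that moment, turning the shorter way round; what a row does not reach only later rows make up. The controller multiplies each number of a shift by 120 mm and each number of a turn by 360 degrees. A row lasts 1/8 s, in which the tool goes at most 62.5 mm and 10.7 degrees, less where a joint would pass 70% of its speed; a pose out of reach is approached as far as the arm can. A call with a number of a shift or a turn outside -1 to 1 is refused whole. A call with a gripper value outside its range is refused whole. The fingers move at their own pace and stop on an object; "squeeze" is the grip in N (left out, the last holds). Time passes only in rows, so rows that repeat a pose let the fingers close. It gives the time, the measured TCP pose, the force, the opening and the grip force at its end, in the units of the state.
- r.get_state(): the state, without advancing time (a new reading comes with each control period).
- capture(name): name is "scene" or "top"; returns the picture (384x512x3 uint8, red, green, blue); there is no depth.
- camera_model(name): a dict with "camera_matrix" (3x3 intrinsics, pixels), "rvec" (rotation vector, rad) and "tvec" (3), from world to camera coordinates, as OpenCV has them. Camera axes: x right, y down, z forward; pixel columns grow to the right and rows downward; lengths in m; the calibration is good to about 2 mm. A picture is of the moment at which its call begins. camera_model takes no time and is no camera call.
- job.close_job(): hands the job in; it is judged then, once.
The state is a dict: "time_s": time; "joints": joint angles; "qd": joint speeds; "joint_torque": joint torques, N m; "tcp_pos": TCP position; "eef_rot": TCP orientation; "contact_force": force on the tool from outside, world axes, zero at the start; "moment": the same for the moment, N m; "gripper_width": finger opening in m; "gripper_force": force on a finger pad.
Only numpy, scipy, OpenCV 4.12 (cv2) and the standard library are available. Lean on these libraries where they do the work, as an engineer would, in place of code of your own. Each camera call takes 0.05 s, during which the arm holds its last target. There are 200 camera calls.

## Working session

There is one attempt and no reset: what is moved stays moved. The work goes in short steps, Python scripts to look and compute and a tool call to move; the robot and the scene stay as the last step left them, time stands still between calls to the robot, and variables do not carry over. Pictures are saved under pics/ and viewed, at most 10 in all, crops included, and the job is handed in when it is done.

Besides the shell and the picture viewer there is one more tool, called after ">>>" in YAML: its name, and indented under it one key for each argument. drive_tool: Moves the arm, as the interface text tells. Its arguments: {"type":"object","properties":{"increments":{"type":"array"},"squeeze":{"type":"number"}},"required":["increments"]}

```bash
ls; mkdir -p pics; python3 - <<'E'
from plant import r,capture,camera_model
import cv2
for n in("scene","top"):
    im=capture(n); cv2.imwrite(f"pics/{n}0.png",cv2.resize(im[:,:,::-1],(768,576),interpolation=cv2.INTER_CUBIC)); 
    import numpy as np; np.save(f"{n}0.npy",im)
    m=camera_model(n); R=cv2.Rodrigues(m["rvec"])[0]; print(n,m["camera_matrix"],-R.T@np.array(m["tvec"]).ravel(),R[2])
print(r.get_state())
E
```

```text
pics
scene [[399.16610955   0.         252.07703365]
 [  0.         399.16610955 188.30441155]
 [  0.           0.           1.        ]] [0.98766759 0.42230339 0.88828151] [-0.39002682 -0.50674969 -0.76881977]
top [[398.30614878   0.         262.61399435]
 [  0.         398.30614878 194.09756319]
 [  0.           0.           1.        ]] [ 0.49899993 -0.06922806  1.21053718] [ 0.09899044 -0.0046709  -0.99507742]
{'time_s': 0.1, 'joints': array([-5.28207727e+01,  2.05879495e+01,  6.39133957e-01, -1.71220712e-02,
       -7.01350198e+01, -1.65076931e+01]), 'qd': array([-0.01530494, -0.05854169,  0.03718316, -0.01418687,  0.04630601,
       -0.02452825]), 'joint_torque': array([-1.47921295e-03, -5.84165668e+01,  2.93751812e+01,  7.01554075e+00,
        1.01598114e-02, -3.16669775e-05]), 'tcp_pos': array([ 0.23811904, -0.63116243,  0.23671215]), 'eef_rot': array([ 1.79915046e+02, -8.39022856e-03, -1.59334289e+02]), 'contact_force': array([-0.87568181,  0.19116131, -0.14131101]), 'moment': array([ 0.04402668, -0.02939158,  0.00981216]), 'gripper_force': 0.0, 'gripper_width': 0.08786179643147797}
```

View pics/scene0.png

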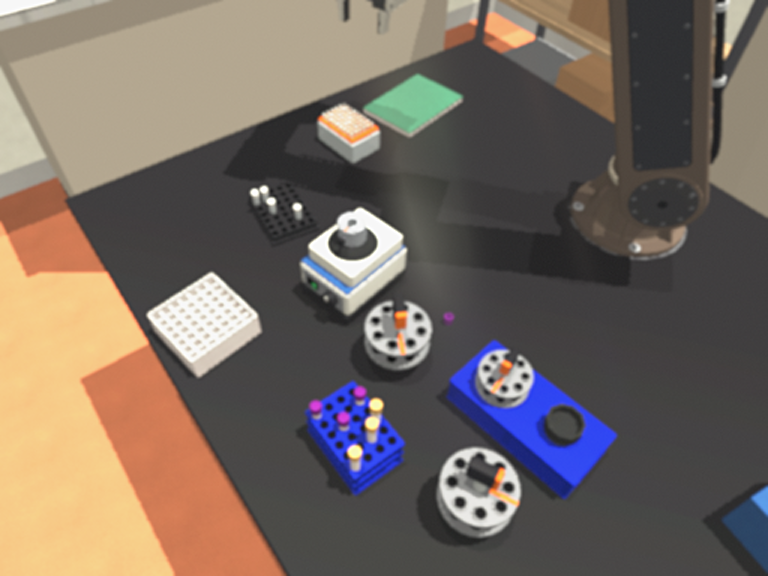

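View pics/top0.png

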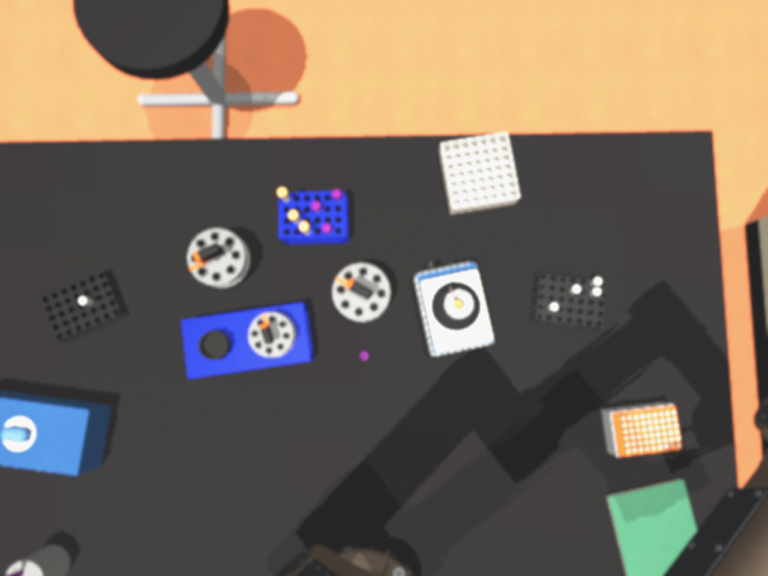

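The scene view shows the stand (blue) with the small head at about (503,375) and the cup head at (563,425), and the mixer hub at (352,225). In the top view the small head is at (270,333), the hub at (457,303) and the cap at (364,355), all at 1.5x scale. I'll zoom in next.

```bash
cat > h.py <<'E'
import numpy as np, cv2
from plant import r,capture,camera_model
def ray(n,uv,z):
    m=camera_model(n); R=cv2.Rodrigues(np.array(m["rvec"]))[0]; c=-R.T@np.array(m["tvec"]).ravel()
    d=R.T@np.linalg.inv(m["camera_matrix"])@np.array([uv[0],uv[1],1.]); return c+d*(z-c[2])/d[2]
def proj(n,p):
    m=camera_model(n); return cv2.projectPoints(np.array([p],float),np.array(m["rvec"]),np.array(m["tvec"]),np.array(m["camera_matrix"]),None)[0].ravel()
def blobs(n,im,box,kind,mn=3):
    u0,v0,u1,v1=box; h=cv2.cvtColor(im[v0:v1,u0:u1],cv2.COLOR_RGB2HSV)
    lo,hi={"orange":((4,130,130),(20,255,255)),"grey":((0,0,110),(180,60,255)),"black":((0,0,0),(180,255,55)),"blue":((110,120,60),(130,255,255)),"yellow":((15,60,120),(32,255,255))}[kind]
    k,l,s,c=cv2.connectedComponentsWithStats(cv2.inRange(h,lo,hi))
    return [(int(s[i,4]),np.round(c[i]+[u0,v0],2),s[i,:4]+[u0,v0,0,0]) for i in range(1,k) if s[i,4]>=mn]
def crop(im,u,v,w,s): return cv2.resize(im[v-w*3//4:v+w*3//4,u-w:u+w],(s,s*3//4),interpolation=cv2.INTER_CUBIC)[:,:,::-1]
E
python3 - <<'E'
from h import *
T=np.load("top0.npy");S=np.load("scene0.npy")
cv2.imwrite("pics/z1.png",np.vstack([np.hstack([crop(T,180,222,32,400),crop(T,304,202,32,400)]),np.hstack([crop(S,335,250,32,400),crop(S,235,155,32,400)])]))
for k in("orange","grey"):
  print("T head",k,blobs("top",T,(160,205,202,240),k)); print("S head",k,blobs("scene",S,(312,230,360,275),k))
for k in("orange","yellow"):
  print("T hub",k,blobs("top",T,(285,180,325,225),k,1)); print("S hub",k,blobs("scene",S,(215,135,255,165),k,1))
E
```

```text
T head orange [(23, array([175.7 , 216.22]), array([173, 214,   6,   5]))]
S head orange [(55, array([337.04, 244.27]), array([334, 240,   8,  10])), (26, array([331.04, 256.12]), array([328, 252,   7,  10]))]
T head grey [(612, array([181.21, 223.29]), array([166, 208,  31,  30]))]
S head grey [(322, array([326.13, 247.28]), array([317, 233,  23,  37])), (443, array([344.13, 254.78]), array([329, 236,  27,  35]))]
T hub orange []
S hub orange []
T hub yellow [(28, array([305.25, 201.75]), array([303, 199,   6,   6]))]
S hub yellow [(1, array([230., 153.]), array([230, 153,   1,   1]))]
```

View pics/z1.png

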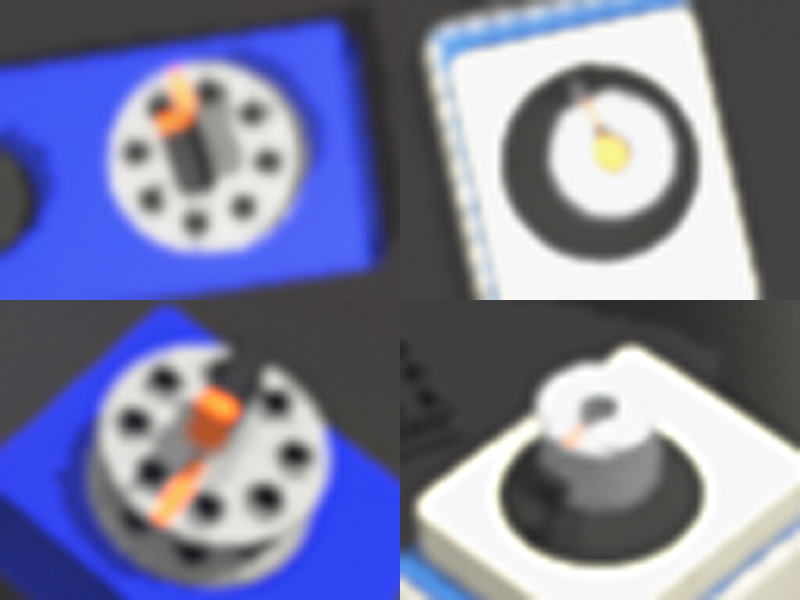

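The crops show the head's grip and orange line clearly in both views (deck centre at about (181,223) in the top view). The hub has an orange keyway mark at about (303,196), up and slightly left of the hub centre at (306,202.5). The clamp knob lies on the same side.

```bash
python3 - <<'E'
from h import *
T=np.load("top0.npy");S=np.load("scene0.npy")
def circ(n,im,box,z,thr=120):
    u0,v0,u1,v1=box; g=cv2.cvtColor(im[v0:v1,u0:u1],cv2.COLOR_RGB2HSV); big=6
    g=cv2.resize(g,None,fx=big,fy=big,interpolation=cv2.INTER_LINEAR)
    m=((g[...,2]>thr)&(g[...,1]<200 if z>.12 else (g[...,1]<90))).astype(np.uint8)
    cs=max(cv2.findContours(m,cv2.RETR_EXTERNAL,cv2.CHAIN_APPROX_NONE)[0],key=cv2.contourArea)
    h=cv2.convexHull(cs)[:,0]; p=np.array([ray(n,(a/big-.5+u0+.5/big,b/big-.5+v0+.5/big),z)[:2] for a,b in h])
    c,rr=cv2.minEnclosingCircle(p.astype(np.float32)); A=np.c_[2*p,np.ones(len(p))]; x=np.linalg.lstsq(A,(p**2).sum(1),rcond=None)[0]
    print(n,z,"mec",c,rr,"ls",x[:2],np.sqrt(x[2]+x[:2]@x[:2])); return x[:2]
hc=circ("top",T,(163,205,200,241),.0945)
bc=circ("top",T,(295,191,317,214),.166)
sh=circ("scene",S,(233,143,243,160),.166,150) if 0 else None
# crop pixel -> image: u=u0+px/6.25-.5
c=lambda px,py,u,v,ox,oy:(u-32+(px-ox)/6.25-.5,v-24+(py-oy)/6.25-.5)
P=lambda n,q,z:ray(n,q,z)[:2]
print("T line end",P("top",c(180,72,180,222,0,0),.0945)); print("S line end,start",P("scene",c(162,520,335,250,0,300),.0945),P("scene",c(198,468,335,250,0,300),.0945))
print("S grip orange top",P("scene",c(217,404,335,250,0,300),.138),"T",P("top",c(178,122,180,222,0,0),.138))
print("T grip black far top end",P("top",c(197,188,180,222,0,0),.138))
print("S deck centre",P("scene",c(213,445,335,250,0,300),.0945))
print("S hub c",P("scene",c(596,407,235,155,400,300),.166),"mark",P("scene",c(573,438,235,155,400,300),.166))
print("T hub c",P("top",c(613,155,304,202,400,0),.166),"mark",P("top",c(593,112,304,202,400,0),.166),"plunger",P("top",c(612,153,304,202,400,0),.144),"knob",P("top",c(578,90,304,202,400,0),.152))
E
```

```text
top 0.0945 mec (0.5328911542892456, 0.15561403334140778) 0.044910501688718796 ls [0.53368091 0.15579606] 0.04390183320118043
top 0.166 mec (0.5803819298744202, -0.1859382838010788) 0.02950427494943142 ls [ 0.57957072 -0.18627141] 0.028316010424179854
T line end [0.57208082 0.16820846]
S line end,start [0.57155375 0.17041312] [0.54589255 0.1624378 ]
S grip orange top [0.54645608 0.16180356] T [0.54770502 0.1597224 ]
T grip black far top end [0.51926044 0.15145363]
S deck centre [0.53456194 0.15862945]
S hub c [ 0.57837217 -0.19038147] mark [ 0.59619095 -0.18112489]
T hub c [ 0.57931534 -0.18678048] mark [ 0.59763604 -0.17885319] plunger [ 0.58187612 -0.1888505 ] knob [ 0.60851591 -0.17416256]
```

Head at about (0.534, 0.157), yaw about 17°. Hub at about (0.579, -0.188), yaw about 24.5°. Sizes roughly match the given ones. I'm setting out towards a point above the head.

>>> drive_tool:
  increments:
    - [[1,-0.44,0.5,0,0],[1,-0.88,1,0,0.01],[1,-0.88,1,0,0.01],[1,-0.88,1,0,0.01]]

```text
time_s: 0.6
tcp_pos: [0.2954, -0.48, 0.238]
eef_rot: [-180.0, 0.0, -162.8]
contact_force: [1.0, -0.1, -0.1]
gripper_width: 0.0873
gripper_force: 0.0
```

>>> drive_tool:
  increments:
    - [[1,-0.44,0.5,0,0],[1,-0.88,1,0,0],[1,-0.88,1,0,0],[1,-0.88,1,0,0]]

```text
time_s: 1.1
tcp_pos: [0.3612, -0.3351, 0.2377]
eef_rot: [-180.0, 0.0, -162.8]
contact_force: [-0.5, 0.6, -0.1]
gripper_width: 0.0873
gripper_force: 0.0
```

>>> drive_tool:
  increments:
    - [[1,-0.44,0.5,0,0],[1,-0.88,1,0,0],[1,-0.88,1,0,0],[1,-0.88,1,0,0]]

```text
time_s: 1.6
tcp_pos: [0.4271, -0.1897, 0.2375]
eef_rot: [180.0, -0.0, -162.8]
contact_force: [-0.5, 0.3, 1.3]
gripper_width: 0.0877
gripper_force: 0.0
```

>>> drive_tool:
  increments:
    - [[1,-0.285,0.42,0,0],[1,-0.57,0.833,0,0],[1,-0.57,0.833,0,0]]

```text
time_s: 1.98
tcp_pos: [0.4633, -0.0733, 0.2374]
eef_rot: [-180.0, -0.0, -162.8]
contact_force: [-0.7, -0.4, -0.6]
gripper_width: 0.0877
gripper_force: 0.0
```

>>> drive_tool:
  increments:
    - [[1,-0.285,0.42,0,0],[1,-0.57,0.833,0,0],[1,-0.57,0.833,0,0]]

```text
time_s: 2.35
tcp_pos: [0.4995, 0.0419, 0.237]
eef_rot: [-180.0, -0.0, -162.8]
contact_force: [0.4, -0.3, 0.0]
gripper_width: 0.0879
gripper_force: 0.0
```

>>> drive_tool:
  increments:
    - [[1,-0.285,0.42,0,0],[1,-0.57,0.833,0,0],[1,-0.57,0.833,0,0],[1,-0.57,0.833,0,0]]

```text
time_s: 2.85
tcp_pos: [0.5343, 0.1546, 0.2369]
eef_rot: [-180.0, -0.1, -163.0]
contact_force: [0.1, -0.3, -1.1]
gripper_width: 0.0879
gripper_force: 0.0
```

```bash
python3 - <<'E'
from h import *
print(r.get_state()["tcp_pos"],r.get_state()["eef_rot"],r.get_state()["joints"])
S=capture("scene");T=capture("top");np.save("S1.npy",S);np.save("T1.npy",T)
cv2.imwrite("pics/z2.png",np.hstack([crop(T,180,222,40,400),crop(S,335,235,50,400)]))
E
```

```text
[0.53430667 0.15460842 0.23693923] [-1.79969491e+02 -9.07234296e-02 -1.62993950e+02] [ 3.63086741e+01  9.47662142e+00 -1.44750992e+01 -1.30744387e-03
 -6.61439877e+01 -1.09302070e+02]
```

View pics/z2.png

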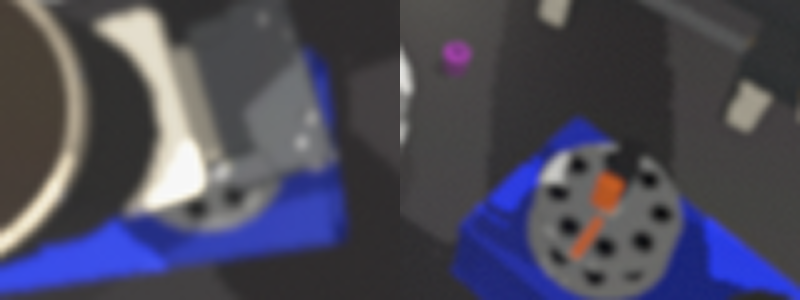

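The gripper hangs centred over the head: in the scene view the fingers straddle the grip, and nothing else sits under the fingertips. I'll descend and close.

>>> drive_tool:
  increments:
    - [[1,0,0.016,0.4,0],[1,0,0.016,0.8,0],[1,0,0.016,0.99,0],[1,0,0.016,0.99,0]]
  squeeze: 20

```text
time_s: 3.45
tcp_pos: [0.5327, 0.1562, 0.1175]
eef_rot: [-179.9, -0.2, -163.0]
contact_force: [-0.4, -0.3, 0.2]
gripper_width: 0.0876
gripper_force: 0.0
```

>>> drive_tool:
  increments:
    - [[-1,0,0,0,0],[-1,0,0,0,0],[-1,0,0,0,0],[-1,0,0,0,0],[-1,0,0,0,0]]
  squeeze: 20

```text
time_s: 4.08
tcp_pos: [0.5337, 0.1583, 0.1189]
eef_rot: [180.0, 0.0, -162.9]
contact_force: [-0.4, 0.3, 0.7]
gripper_width: 0.0429
gripper_force: 0.0
```

>>> drive_tool:
  increments:
    - [[-1,0,0,0,0],[-1,0,0,0,0],[-1,0,0,0,0],[-1,0,0,0,0],[-1,0,0,0,0]]
  squeeze: 30

```text
time_s: 4.7
tcp_pos: [0.5337, 0.1581, 0.1187]
eef_rot: [-180.0, -0.0, -162.9]
contact_force: [0.6, -0.6, -0.6]
gripper_width: 0.0141
gripper_force: 30.0
```

>>> drive_tool:
  increments:
    - [[-1,0,0,0,0],[-1,0,0,0,0]]
  squeeze: 30

```text
time_s: 4.95
tcp_pos: [0.5336, 0.1582, 0.1187]
eef_rot: [-180.0, -0.0, -162.9]
contact_force: [0.9, 1.1, -2.5]
gripper_width: 0.0141
gripper_force: 30.0
```

>>> drive_tool:
  increments:
    - [[-1,0,0,-0.2,0],[-1,0,0,-0.5,0],[-1,0,0,-0.8,0],[-1,0,0,-0.8,0]]

```text
time_s: 5.45
tcp_pos: [0.5351, 0.159, 0.2177]
eef_rot: [179.9, 0.3, -162.9]
contact_force: [-0.3, -0.1, -2.6]
gripper_width: 0.014
gripper_force: 30.0
```

>>> drive_tool:
  increments:
    - [[-1,0,0,-0.3,0],[-1,0,0,-0.54,0],[-1,0,0,-0.54,0],[-1,0,0,-0.54,0]]

```text
time_s: 5.95
tcp_pos: [0.5329, 0.158, 0.278]
eef_rot: [180.0, -0.1, -162.9]
contact_force: [-0.3, -0.3, -2.8]
gripper_width: 0.0137
gripper_force: 30.0
```

```bash
python3 - <<'E'
from h import *
s=r.get_state();print(s["tcp_pos"],s["eef_rot"],s["joints"],s["gripper_width"],s["gripper_force"])
p=s["tcp_pos"]; w=np.radians(s["eef_rot"][2]); tx=np.array([np.cos(w),np.sin(w),0]);ty=np.array([np.sin(w),-np.cos(w),0])
c=np.array([.579,-.188,p[2]]); d=c-p
# target yaw -155.5
print("shift units",d@tx/.12,d@ty/.12,"turn",-(-155.5-np.degrees(w))/360)
S=capture("scene");np.save("S2.npy",S)
q=proj("scene",[p[0],p[1],p[2]-.03]); print(q); u,v=map(int,q); 
print(blobs("scene",S,(u-35,v-30,u+35,v+35),"orange"))
cv2.imwrite("pics/z3.png",crop(S,u,v,40,600))
E
```

```text
[0.53289228 0.1579896  0.2779742 ] [ 1.79994251e+02 -1.28569843e-01 -1.62945440e+02] [ 3.66660850e+01  8.00056597e+00 -1.07949062e+01 -5.12688929e-02
 -7.13237166e+01 -1.09595063e+02] 0.013679218433330472 29.983636611141264
shift units 0.4782701582508637 -2.869146612077467 turn -0.020681776485191487
[350.55648352 208.18903188]
[(83, array([351.35, 200.78]), array([347, 195,  10,  12])), (29, array([345.1 , 214.72]), array([342, 210,   8,  10]))]
```

View pics/z3.png

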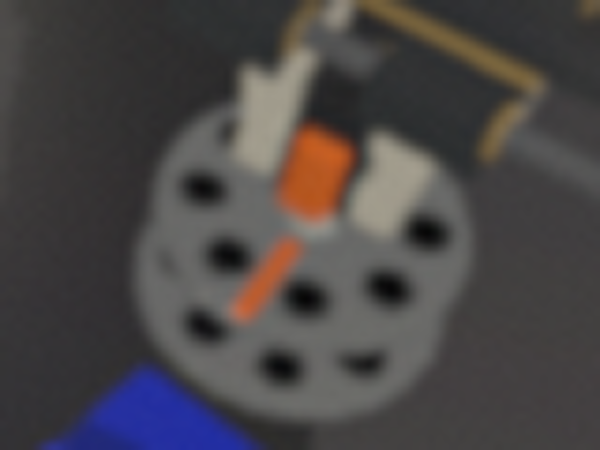

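The head hangs upright in the fingers with its grip flat in the pads. I'm carrying it over to the hub.

>>> drive_tool:
  increments:
    - [[-1,0.05,-0.3,0,0],[-1,0.11,-0.65,0,0],[-1,0.16,-0.95,0,0],[-1,0.16,-0.95,0,0]]

```text
time_s: 6.5
tcp_pos: [0.5482, 0.0414, 0.278]
eef_rot: [-180.0, -0.2, -163.1]
contact_force: [-1.3, 1.2, -2.8]
gripper_width: 0.0135
gripper_force: 30.0
```

>>> drive_tool:
  increments:
    - [[-1,0.05,-0.3,0,0],[-1,0.11,-0.65,0,0],[-1,0.16,-0.95,0,0],[-1,0.16,-0.95,0,0]]

```text
time_s: 7.0
tcp_pos: [0.5635, -0.0726, 0.2781]
eef_rot: [180.0, -0.1, -163.1]
contact_force: [-0.3, 0.2, -1.1]
gripper_width: 0.0137
gripper_force: 30.0
```

>>> drive_tool:
  increments:
    - [[-1,0.05,-0.3,0,0],[-1,0.11,-0.65,0,0],[-1,0.16,-0.96,0,-0.02],[-1,0.16,-0.96,0,-0.0207],[-1,0.16,-0.96,0,-0.0207]]

```text
time_s: 7.62
tcp_pos: [0.5792, -0.186, 0.2786]
eef_rot: [179.9, -0.1, -155.5]
contact_force: [0.3, 0.3, -1.7]
gripper_width: 0.014
gripper_force: 30.0
```

```bash
python3 - <<'E'
from h import *
s=r.get_state();print(s["tcp_pos"],s["eef_rot"],s["joints"],s["gripper_width"],s["gripper_force"])
S=capture("scene");T=capture("top");np.save("S3.npy",S);np.save("T3.npy",T)
p=s["tcp_pos"];q=proj("scene",[p[0],p[1],p[2]-.05]); print(q); u,v=map(int,q)
B=blobs("scene",S,(u-35,v-30,u+35,v+35),"orange"); print(B, "deckz",p[2]-.0627+.0385)
cv2.imwrite("pics/z4.png",np.vstack([crop(S,u,v,40,400),crop(T,304,202,40,400)]))
E
```

```text
[ 0.57920926 -0.18599059  0.27862552] [ 1.79942233e+02 -6.22152560e-02 -1.55523276e+02] [ 5.58072218e-01  1.30347841e+01 -4.43063855e+00 -2.89017217e-02
 -7.26148727e+01 -6.60727248e+01] 0.01396501765330442 29.983817590400577
[234.10812872 130.38490455]
[(52, array([230.88, 114.96]), array([228, 110,   6,  11])), (18, array([228.5, 128.5]), array([226, 125,   6,   8]))] deckz 0.2544255224298111
```

View pics/z4.png

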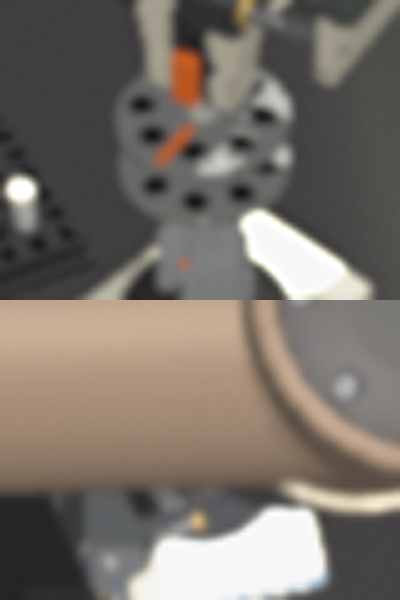

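The scene view shows the head just above the hub. The line end on the deck is at about (225.5,132), and the hub's orange mark just below is at about (230.5,152.5).

```bash
python3 - <<'E'
from h import *
S=np.load("S3.npy");S0=np.load("scene0.npy")
def lineEnd(im,box,z):
    u0,v0,u1,v1=box;b=8;g=cv2.resize(im[v0:v1,u0:u1].astype(np.float32),None,fx=b,fy=b,interpolation=cv2.INTER_CUBIC)
    m=((g[...,0]-g[...,2])>50).astype(np.uint8)
    k,l,s,c=cv2.connectedComponentsWithStats(m)
    for i in range(1,k):
        if s[i,4]>100:
            y,x=np.where(l==i);P=np.array([ray("scene",((a+.5)/b-.5+u0,(e+.5)/b-.5+v0),z)[:2] for a,e in zip(x,y)])
            mu=P.mean(0);d=np.linalg.svd(P-mu,full_matrices=False)[2][0];d*=np.sign(d[0]);t=(P-mu)@d
            print(z,"n",s[i,4],"mean",mu,"yaw",np.degrees(np.arctan2(d[1],d[0])),"lo",mu+d*t.min(),"hi",mu+d*t.max())
lineEnd(S0,(324,250,336,264),.0945)
lineEnd(S,(222,123,233,136),.2544)
lineEnd(S0,(225,149,236,160),.166)
lineEnd(S,(225,148,236,158),.166)
E
```

```text
Traceback (most recent call last):
  File "h.py", line 4, in ray
    m=camera_model(n); R=cv2.Rodrigues(np.array(m["rvec"]))[0]; c=-R.T@np.array(m["tvec"]).ravel()
ValueError: time passes only in moves, steps and waits
```

```bash
sed -i 's/^def ray/import functools\ncamera_model=functools.lru_cache(camera_model)\ndef ray/' h.py; cat > m.py <<'E'
from h import *
def lineEnd(im,box,z,th=50):
    u0,v0,u1,v1=box;b=8;g=cv2.resize(im[v0:v1,u0:u1].astype(np.float32),None,fx=b,fy=b,interpolation=cv2.INTER_CUBIC)
    m=((g[...,0]-g[...,2])>th).astype(np.uint8)
    k,l,s,c=cv2.connectedComponentsWithStats(m)
    for i in range(1,k):
        if s[i,4]>100:
            y,x=np.where(l==i);P=np.array([ray("scene",((a+.5)/b-.5+u0,(e+.5)/b-.5+v0),z)[:2] for a,e in zip(x,y)])
            mu=P.mean(0);d=np.linalg.svd(P-mu,full_matrices=False)[2][0];d*=np.sign(d[0]);t=(P-mu)@d
            print(z,"n",s[i,4],"mean",mu.round(4),"yaw",np.degrees(np.arctan2(d[1],d[0])).round(1),"lo",(mu+d*t.min()).round(4),"hi",(mu+d*t.max()).round(4))
E
python3 - <<'E'
from m import *
S=np.load("S3.npy");S0=np.load("scene0.npy")
lineEnd(S0,(324,250,336,264),.0945)
lineEnd(S,(222,123,233,136),.2544)
lineEnd(S0,(225,149,236,160),.166,30)
lineEnd(S,(225,148,236,158),.166,30)
E
```

```text
0.0945 n 3435 mean [0.5593 0.166 ] yaw 16.2 lo [0.5414 0.1608] hi [0.5755 0.1707]
0.2544 n 1987 mean [ 0.602  -0.1752] yaw 24.8 lo [ 0.5877 -0.1818] hi [ 0.6166 -0.1684]
0.166 n 551 mean [ 0.5959 -0.1811] yaw 28.7 lo [ 0.589  -0.1849] hi [ 0.6016 -0.1781]
0.166 n 354 mean [ 0.5952 -0.1816] yaw 46.6 lo [ 0.5921 -0.1849] hi [ 0.5983 -0.1783]
```

>>> drive_tool:
  increments:
    - [[-1,0.009,-0.025,0,-0.0056],[-1,0.009,-0.025,0.08,-0.0056],[-1,0.009,-0.025,0.13,-0.0056],[-1,0.009,-0.025,0.17,-0.0056],[-1,0.009,-0.025,0.17,-0.0056]]

```text
time_s: 8.35
tcp_pos: [0.5794, -0.1898, 0.2586]
eef_rot: [180.0, -0.0, -153.5]
contact_force: [0.3, -0.4, -2.1]
gripper_width: 0.0139
gripper_force: 30.0
```

>>> drive_tool:
  increments:
    - [[-1,0,0,0.02,0],[-1,0,0,0.035,0],[-1,0,0,0.05,0],[-1,0,0,0.05,0]]

```text
time_s: 8.85
tcp_pos: [0.5801, -0.19, 0.2552]
eef_rot: [-179.9, 0.1, -153.4]
contact_force: [-3.2, 3.8, 8.9]
gripper_width: 0.014
gripper_force: 30.0
```

```bash
python3 - <<'E'
from h import *
s=r.get_state()
for k in("tcp_pos","eef_rot","contact_force","moment"): print(k,np.round(s[k],4))
E
```

```text
tcp_pos [ 0.5801 -0.19    0.2552]
eef_rot [-1.799164e+02  1.063000e-01 -1.534379e+02]
contact_force [-3.1949  3.8069  8.9336]
moment [ 1.3582  1.3198 -0.0139]
```

>>> drive_tool:
  increments:
    - [[-1,0.003,0.007,-0.01,0],[-1,0.003,0.014,-0.01,0],[-1,0.003,0.014,0,0],[-1,0.003,0.014,0,0]]

```text
time_s: 9.35
tcp_pos: [0.5786, -0.1885, 0.2527]
eef_rot: [180.0, -0.0, -153.5]
contact_force: [1.6, 1.5, -1.6]
gripper_width: 0.0139
gripper_force: 30.0
```

>>> drive_tool:
  increments:
    - [[-1,0,0,0,0],[-1,0,0,0,0]]

```text
time_s: 9.6
tcp_pos: [0.5786, -0.1885, 0.2528]
eef_rot: [180.0, -0.0, -153.5]
contact_force: [0.5, 1.7, -3.2]
gripper_width: 0.0139
gripper_force: 30.0
```

>>> drive_tool:
  increments:
    - [[-1,0,0,0.02,0],[-1,0,0,0.04,0],[-1,0,0,0.06,0],[-1,0,0,0.06,0]]

```text
time_s: 10.1
tcp_pos: [0.5787, -0.1885, 0.2457]
eef_rot: [180.0, 0.0, -153.5]
contact_force: [2.9, 1.5, -2.5]
gripper_width: 0.0137
gripper_force: 30.0
```

>>> drive_tool:
  increments:
    - [[-1,-0.004,0,0.02,0],[-1,-0.004,0,0.045,0],[-1,-0.004,0,0.065,0],[-1,-0.004,0,0.065,0]]

```text
time_s: 10.6
tcp_pos: [0.5788, -0.1884, 0.2377]
eef_rot: [180.0, -0.0, -153.5]
contact_force: [1.7, 0.8, -3.3]
gripper_width: 0.0138
gripper_force: 30.0
```

```bash
python3 - <<'E'
from h import *
s=r.get_state()
for k in("tcp_pos","eef_rot","contact_force","moment"): print(k,np.round(s[k],4))
E
```

```text
tcp_pos [ 0.5788 -0.1884  0.2377]
eef_rot [ 1.799794e+02 -2.680000e-02 -1.534667e+02]
contact_force [ 1.6617  0.8108 -3.2944]
moment [ 0.6102 -0.8563 -0.012 ]
```

The head is 9 mm above home with no upward force, so the key has entered the keyway. Now I'll grip harder and push against the spring.

>>> drive_tool:
  increments:
    - [[-1,0,0,0,0],[-1,0,0,0.015,0],[-1,0,0,0.03,0],[-1,0,0,0.03,0]]
  squeeze: 58

```text
time_s: 11.1
tcp_pos: [0.5791, -0.1885, 0.2354]
eef_rot: [-180.0, 0.0, -153.4]
contact_force: [0.4, 2.9, 4.5]
gripper_width: 0.0138
gripper_force: 58.0
```

>>> drive_tool:
  increments:
    - [[-1,0,0,0.015,0],[-1,0,0,0.03,0],[-1,0,0,0.04,0],[-1,0,0,0.04,0]]

```text
time_s: 11.6
tcp_pos: [0.5792, -0.1885, 0.2311]
eef_rot: [-179.9, 0.1, -153.4]
contact_force: [-1.6, 2.9, 8.2]
gripper_width: 0.0136
gripper_force: 58.0
```

>>> drive_tool:
  increments:
    - [[-1,0,0,0.01,0],[-1,0,0,0.02,0],[-1,0,0,0.02,0],[-1,0,0,0.02,0]]

```text
time_s: 12.1
tcp_pos: [0.5792, -0.1885, 0.229]
eef_rot: [-179.9, 0.1, -153.4]
contact_force: [-2.9, 3.5, 9.2]
gripper_width: 0.0135
gripper_force: 58.0
```

>>> drive_tool:
  increments:
    - [[-1,0,0,0.01,0],[-1,0,0,0.015,0],[-1,0,0,0.015,0],[-1,0,0,0.015,0]]

```text
time_s: 12.6
tcp_pos: [0.5794, -0.1885, 0.2287]
eef_rot: [-179.9, 0.1, -153.4]
contact_force: [-5.4, 6.9, 17.9]
gripper_width: 0.0136
gripper_force: 58.0
```

Force stepped from 9 to 18 N while the TCP stopped at exactly 0.2287, so the shoulder is on the hub. One look to confirm.

```bash
python3 - <<'E'
from m import *
S=capture("scene");lineEnd(S,(218,128,240,165),.2045)
cv2.imwrite("pics/z5.png",crop(S,234,145,40,600)); s=r.get_state(); print(s["tcp_pos"],s["contact_force"],s["qd"].round(2))
E
```

```text
0.2045 n 3441 mean [ 0.5732 -0.2093] yaw 59.6 lo [ 0.5653 -0.2229] hi [ 0.582  -0.1943]
0.2045 n 1860 mean [ 0.6022 -0.1766] yaw 27.4 lo [ 0.588  -0.1839] hi [ 0.6164 -0.1692]
[ 0.57933182 -0.18854434  0.22862687] [-4.49373252  5.97041148 16.95243372] [-0.09 -0.07  0.   -0.02 -0.07 -0.02]
```

View pics/z5.png

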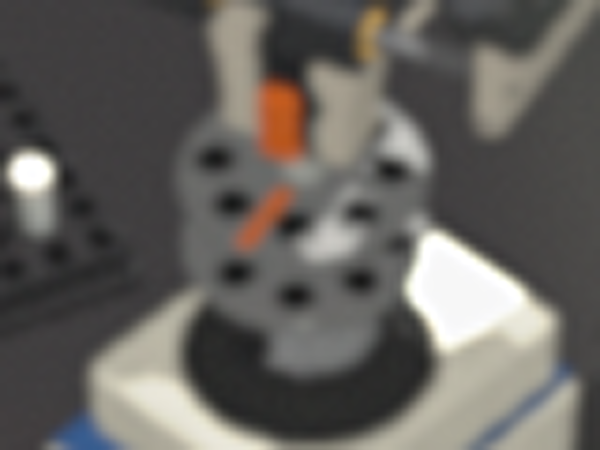

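The picture shows the head upright with its lower deck down on the hub, still gripped. The line is at yaw 27.4° and sits where the home height predicts, so I'm handing in.

```bash
python3 -c "
from plant import job
print(job.close_job())"
```

```text
the job is handed in; nothing more can be done
None
```

The multi-tube head is fully home on the hub with its key in the keyway, and the arm is still gripping it and pushing it down for you to tighten the clamp screw; the job is handed in, but the hand-in returned no verdict.

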